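# Change over the sample trays

### The arm

A 6-joint arm with a two-finger parallel gripper is mounted at the origin on the work surface. World frame = base frame: x ahead of the robot, y to its left, z up, the work surface at z = 0. Lengths are in m, angles in rad, forces in N, time in s.
With the tool pointing down it reaches from about 0.375 to 0.975 m from the base axis. Payload 3.8 kg.
Tool frame: the origin (TCP) lies midway between the tips of the shut fingers; the grasp point (between the pads) lies 19 mm behind it; z points along the fingers, y is the direction in which the jaws open and shut (so a half turn about z gives the same grasp; the last joint's range is limited). The gripper opens to 85 mm and grips with 20 to 120 N. Pads are 22 mm wide; open, the fingers measure 114 mm over their backs; the gripper's body (76 mm by 85 mm) begins 54 mm behind the grasp point. The pads swing forward as they close: fully open they stand 13 mm farther back than shut.
Start: joints at [-1.29, 0.264, 1.604, -0, 1.274, -0.037], TCP at [0.211, -0.641, 0.231] pointing down, gripper open.
Joint ranges: [-2.63, 2.63], [-0.94, 2.18], [0.31, 2.57], [-1.31, 4.45], [0, 2.66], [-2.55, 2.55]. Speed limits (rad/s): [2.57, 2.57, 3.14, 3.14, 3.14, 3.14].

### API

Orientations are given as a rotation vector (axis times angle).
In Python, from workcell import bot gives the robot as it stands.
- The arm moves only by the tool drive_tool, never from a script. Its argument "steps" is a list of rows, each a list of 2 entries, a list of its own where there are three numbers: the shift along the tool's x, y, z in mm, then the turn about the tool's z in degrees. In form: [[[dx, dy, dz], twist], ...]. A call has 1 to 8 rows; each row shifts and turns the commanded pose from where the row before left it, along the tool's axes as they then stand; what a row does not reach is not made up. A row lasts 1/12 s, in which the tool goes at most 41.7 mm and 7.16 degrees, less where a joint would pass 70% of its speed; a pose out of reach is approached as far as the arm can. A call is refused whole if a number of a shift passes 41.7 or a number of a turn 7.16, either way. A call with a gripper value outside its range is refused whole. "jaw" is the opening, from 0 (shut) to 1 (fully open), set as the call begins (left out, the last holds). The fingers move at their own pace and stop on an object; "force" is the grip in N (left out, the last holds). Time passes only in rows, so rows that do not move let the fingers close. It gives the time, the measured TCP pose, the force and the opening at its end, in the units of the state.
- bot.read_state(): the state, without advancing time (a new reading comes with each control period).
- bot.read_camera(name): name is "side" or "top" or "wrist"; returns the picture (400x640x3 uint8, red, green, blue); there is no depth.
- bot.camera_info(name): a dict with "fx", "fy", "cx", "cy" (pixels), "D" ([k1, k2, p1, p2, k3] as OpenCV has them; the pictures are not rectified), "position" and "attitude" of the camera in the world. Camera axes: x right, y down, z forward; pixel columns grow to the right and rows downward; lengths in m; the calibration is good to about 2 mm. A picture is of the moment at which its call begins: read the wrist's pose just before it. camera_info takes no time and is no camera call; for the wrist camera it gives the pose at the moment of the call.
- bot.finish_job(): hands the job in, once; it reports no verdict.
The state is a dict: "time": time; "q": joint angles; "joint_vel": joint speeds; "joint_torque": joint torques, N m; "tool_pos": TCP position; "tcp_rot": TCP orientation; "wrist_force": force on the tool from outside, world axes, zero at the start; "torque": the same for the moment, N m; "width": opening from 0.0 (shut) to 1.0 (fully open).
Only numpy, scipy, OpenCV 4.12 (cv2) and the standard library are available. Lean on these libraries where they do the work, as an engineer would, in place of code of your own. Each camera call takes 0.05 s, during which the arm holds its last target.

### The job

Only one tray may stand open at a time: first push the blue-lipped tray fully home, then hook a fingertip behind the lip of the red-lipped tray from above and draw it out along its rail all the way to its stop. Do not pinch a lip between the fingers, pick nothing up, keep the amber vials standing in the red tray, and leave the other glassware and bottles where they are.

Things in the scene. Friction and masses are not known exactly. Their poses are not given: they have to be found in the camera images.
- red_unit: fixed white open-topped housing with rails, 200 mm deep, 130 mm wide, 40 mm high, that carries the red-lipped tray (with three loose capped amber vials). Origin: at the bench surface under the middle of the housing's front edge; its x axis points into the housing along the rail, z up. The rail is parallel to x. The two housings stand side by side in either order, each with its own small yaw
- red_tray (a joint): how far the red-lipped tray is drawn out along the rail towards the front (the housing's -x), in m: 0 = fully home, 0.120 = at its outer stop. Plain friction of about 2.5 N plus light damping; it stays where it is left. The tray's floor is 108 mm wide with its top 12 mm above the bench, its compartment walls reach 26 mm; between the lip and the compartment's front wall is an open finger gap 60 mm deep (55 mm of it in front of the housing when home)
- red_lip_in (a point): the inner of the two 5 mm plates that together form the upright red lip (108 mm wide, 10 mm thick in all) on the front end of the red tray; this one faces the finger gap, and its face there is what a finger hooks. This point: the plate's centre, 30 mm above the bench; axes as the housing's. Hooked face at +2.5 mm in x; top 48 mm above the bench, foot at the tray floor. With the tray home the hooked face lies 55 mm in front of the housing's front edge
- red_lip_out (a point): the outer of the two 5 mm plates that together form the upright red lip (108 mm wide, 10 mm thick in all) on the front end of the red tray; it faces the robot. This point: the plate's centre, 26.5 mm above the bench; axes as the housing's. Front face at -2.5 mm in x; it spans 8 to 45 mm above the bench, over its full 108 mm width
- blue_unit: fixed white open-topped housing with rails, 200 mm deep, 130 mm wide, 40 mm high, that carries the blue-lipped tray (with a pipette-tip rack (yellow tips), fixed to it). Origin: at the bench surface under the middle of the housing's front edge; its x axis points into the housing along the rail, z up. The rail is parallel to x. The two housings stand side by side in either order, each with its own small yaw
- blue_tray (a joint): how far the blue-lipped tray is drawn out along the rail towards the front (the housing's -x), in m: 0 = fully home, 0.120 = at its outer stop. Plain friction of about 2.5 N plus light damping; it stays where it is left. The tray's floor is 108 mm wide with its top 12 mm above the bench, its compartment walls reach 26 mm; between the lip and the compartment's front wall is an open finger gap 60 mm deep (55 mm of it in front of the housing when home)
- blue_lip_in (a point): the inner of the two 5 mm plates that together form the upright blue lip (108 mm wide, 10 mm thick in all) on the front end of the blue tray; this one faces the finger gap, and its face there is what a finger hooks. This point: the plate's centre, 30 mm above the bench; axes as the housing's. Hooked face at +2.5 mm in x; top 48 mm above the bench, foot at the tray floor. With the tray home the hooked face lies 55 mm in front of the housing's front edge
- blue_lip_out (a point): the outer of the two 5 mm plates that together form the upright blue lip (108 mm wide, 10 mm thick in all) on the front end of the blue tray; it faces the robot. This point: the plate's centre, 26.5 mm above the bench; axes as the housing's. Front face at -2.5 mm in x; it spans 8 to 45 mm above the bench, over its full 108 mm width
- red_floor (a point): middle of the red tray's compartment (172 mm along the rail, 102 mm wide inside), on the tray floor's upper face; moves with the tray; axes as the housing's
- vial0_mid (a point): centre, half-way up, of a loose amber glass vial with a white cap, 27 mm in diameter, 46 mm high, 30 g, standing in the red tray; z is its axis
- vial1_mid (a point): centre, half-way up, of a loose amber glass vial with a white cap, 27 mm in diameter, 46 mm high, 30 g, standing in the red tray; z is its axis
- vial2_mid (a point): centre, half-way up, of a loose amber glass vial with a white cap, 27 mm in diameter, 46 mm high, 30 g, standing in the red tray; z is its axis
- beaker: loose small glass beaker, 52 mm in diameter, 55 mm high, a bystander at one side; origin under its centre
- jar: loose square grey reagent jar with red cap, 70 x 70 mm, 125 mm high, a bystander at one side; origin under its centre
- flask: loose volumetric flask with white stopper, 60 mm in diameter, 134 mm high, a bystander at one side; origin under its centre
- amber_bottle: loose amber bottle with blue cap, 76 mm in diameter, 170 mm high, a bystander; origin under its centre
- white_bottle: loose white bottle with black cap, 60 mm in diameter, 130 mm high, a bystander; origin under its centre

How it is judged:
By the outcome, as a careful person would: the job done as asked, in the order asked, and still so for the second after the job is handed in, with the robot touching nothing.
It also fails if it takes over 61 s, if anything falls off the work surface, if the arm or the gripper's body presses on something with over 40 N, if the wrist force passes 120 N, or if a joint passes its speed limit or range.

## Working session

There is one attempt and no reset: what is moved stays moved. The work goes in short steps, Python scripts to look and compute and a tool call to move; the robot and the scene stay as the last step left them, time stands still between calls to the robot, and variables do not carry over. Pictures are saved under pics/ and viewed, and the job is handed in when it is done.

Besides the shell and the picture viewer there is one more tool, called after ">>>" as name([rows], argument=value, ...), one row to a line, values as JSON. drive_tool: Moves the arm, as the interface text tells. Its arguments: {"type":"object","properties":{"steps":{"type":"array","items":{"type":"array"}},"jaw":{"type":"number"},"force":{"type":"number"}},"required":["steps"]}

```bash
mkdir -p pics; ls
cat > h.py <<'E'
import numpy as np, cv2
from scipy.spatial.transform import Rotation as R
from workcell import bot
def snap(n,f):
    im=bot.read_camera(n); cv2.imwrite('pics/'+f,im[:,:,::-1]); return im
def cam(n):
    return bot.camera_info(n)
E
python3 - <<'E'
from h import *
for n in ['top','side','wrist']:
    print(n,cam(n)); snap(n,n+'0.png')
print(bot.read_state())
E
```

```text
pics
top {'fx': 366.48914226966815, 'fy': 366.48914226966815, 'cx': 322.5042677208069, 'cy': 202.27201463521766, 'D': array([-0.02056404,  0.        ,  0.        ,  0.        ,  0.        ]), 'position': array([ 0.5120861 , -0.0092452 ,  1.09469267]), 'attitude': array([-2.188811  ,  2.19158482, -0.07834545])}
side {'fx': 480.47382407035843, 'fy': 480.47382407035843, 'cx': 314.24334742140115, 'cy': 192.11372560210935, 'D': array([-0.04159487,  0.        ,  0.        ,  0.        ,  0.        ]), 'position': array([0.36391125, 0.90146755, 0.79697315]), 'attitude': array([-0.35115236,  2.71356858, -1.33271981])}
wrist {'fx': 355.29180356888503, 'fy': 355.29180356888503, 'cx': 321.4656942454917, 'cy': 199.31248084154316, 'D': array([-0.0774903,  0.       ,  0.       ,  0.       ,  0.       ]), 'position': array([ 0.285328  , -0.61744256,  0.37409996]), 'attitude': array([ 2.33032125, -1.68519444, -0.26961687])}
{'time': 0.15, 'q': array([-1.28990757e+00,  2.64590680e-01,  1.60507216e+00, -1.09537495e-06,
        1.27369559e+00, -3.69202709e-02]), 'joint_vel': array([ 0.00070385, -0.00317221, -0.00440884, -0.00107497, -0.00075858,
        0.00114835]), 'joint_torque': array([ 3.15594643e-04, -5.15905130e+01, -3.67960811e+01, -2.68995313e-05,
        8.11031467e-03,  1.54463015e-05]), 'tool_pos': array([ 0.2107548 , -0.64065426,  0.23023449]), 'tcp_rot': array([-3.10028188e+00, -4.96838178e-01,  3.38950122e-04]), 'wrist_force': array([-0.10064653,  0.45725283,  0.03756654]), 'torque': array([-0.03599478, -0.00053426,  0.02666649]), 'width': 1.0024450357123047}
```

View pics/top0.png

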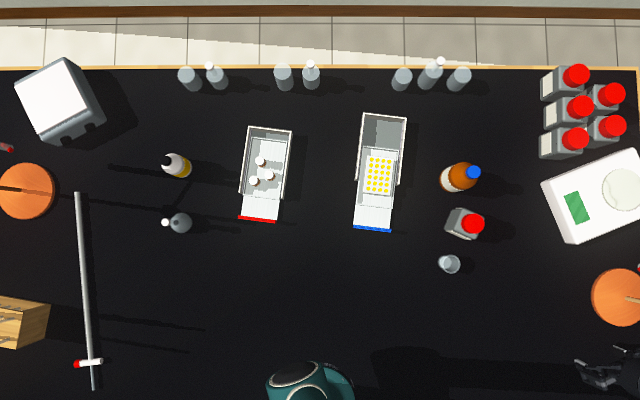

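View pics/side0.png

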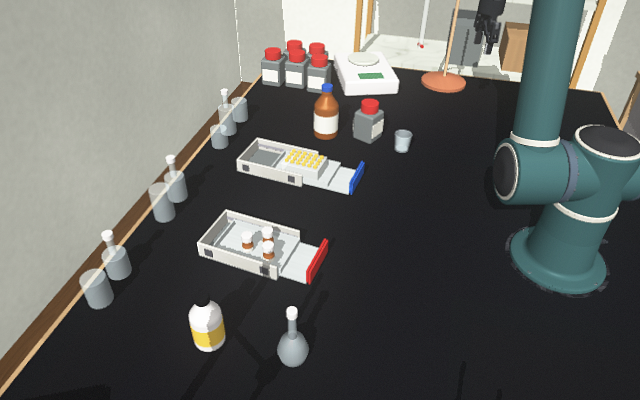

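The top view shows the red lip around px (258,219), the blue lip around (373,228), and the vials at (250–270,160–182). Next I'll measure the lips and the housings.

```bash
cat >> h.py <<'E'
def cast(n,px,z,c=None):
    c=c or cam(n); K=np.array([[c['fx'],0,c['cx']],[0,c['fy'],c['cy']],[0,0,1]])
    p=cv2.undistortPoints(np.array(px,float).reshape(-1,1,2),K,np.array(c['D'])).reshape(-1,2)
    d=R.from_rotvec(c['attitude']).apply(np.c_[p,np.ones(len(p))]); o=c['position']
    return o+d*((z-o[2])/d[:,2])[:,None]
def masks(im):
    h=cv2.cvtColor(im,cv2.COLOR_RGB2HSV)
    H,S,V=h[...,0],h[...,1],h[...,2]
    return {'red':((H<8)|(H>172))&(S>150)&(V>60),'blue':(H>100)&(H<125)&(S>150)&(V>60)}
E
python3 - <<'E'
from h import *
im=cv2.imread('pics/top0.png')
cv2.imwrite('pics/crop.png',cv2.resize(im[105:240,230:420],None,fx=4.2,fy=4.2,interpolation=cv2.INTER_CUBIC))
rgb=im[:,:,::-1].copy()
for k,m in masks(rgb).items():
    m=m.astype('uint8'); m[:, :230]=0; m[:,420:]=0; m[:200]=0;m[260:]=0
    ys,xs=np.nonzero(m); r=cv2.minAreaRect(np.c_[xs,ys].astype('float32')); b=cv2.boxPoints(r)
    print(k,r,b.tolist()); print(cast('top',b,0.047).round(4).tolist())
im=cv2.imread('pics/side0.png')
cv2.imwrite('pics/crops.png',cv2.resize(im[120:300,190:390],None,fx=3.3,fy=3.3,interpolation=cv2.INTER_CUBIC)[:600])
E
```

```text
red ((256.8436584472656, 219.13360595703125), (38.46343231201172, 3.5867321491241455), 7.853313446044922) [[237.5472869873047, 218.28237915039062], [238.03733825683594, 214.72927856445312], [276.1400146484375, 219.98483276367188], [275.64996337890625, 223.53793334960938]]
[[0.5361, 0.228, 0.047], [0.5462, 0.2267, 0.047], [0.5311, 0.1177, 0.047], [0.521, 0.119, 0.047]]
blue ((371.91802978515625, 228.34690856933594), (38.30491638183594, 4.17404842376709), 5.52754020690918) [[352.65362548828125, 228.57937622070312], [353.0556640625, 224.42474365234375], [391.18243408203125, 228.11444091796875], [390.7803955078125, 232.26907348632812]]
[[0.5063, -0.1007, 0.047], [0.5182, -0.1019, 0.047], [0.5074, -0.2109, 0.047], [0.4956, -0.2095, 0.047]]
```

View pics/crop.png

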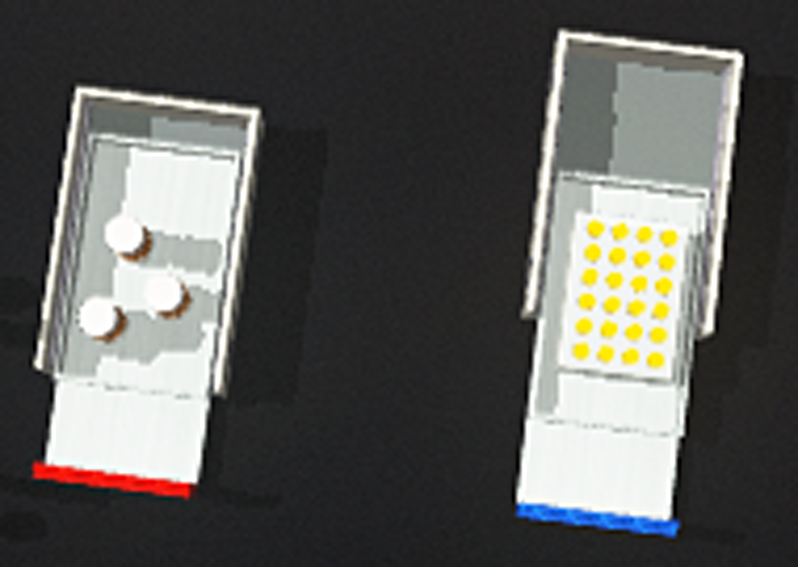

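View pics/crops.png

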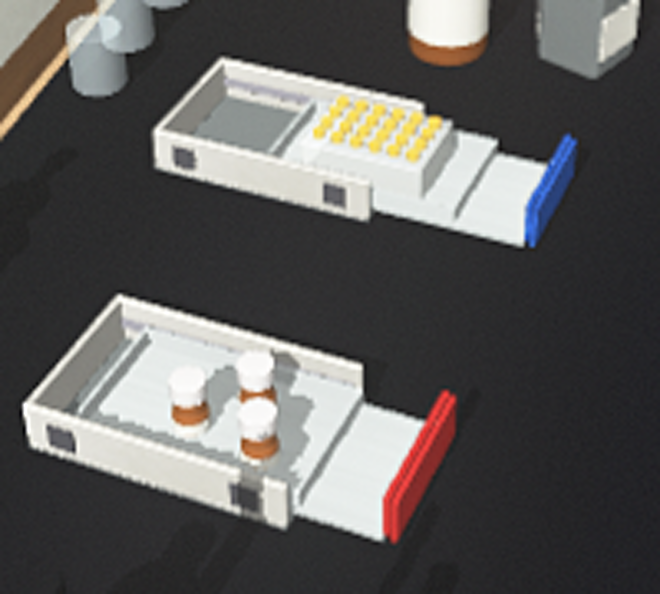

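The zoomed crop shows the housing corners and rails clearly, and the red tray already stands slightly open. I'll use those corners to get the yaws and openings.

Run:
```python
from h import *
C={'red':[(36,368),(77,87),(262,108),(226,395)],'blue':[(524,317),(560,30),(743,53),(712,335)]}
L={'red':[[237.55,218.28],[275.65,223.54],[238.04,214.73],[276.14,219.98]],'blue':[[352.65,228.58],[390.78,232.27],[353.06,224.42],[391.18,228.11]]}
for k in C:
    p=cast('top',np.array(C[k])/4.2+[230,105],0.04)
    fl,bl,br,fr=p[:,:2]
    a=[np.arctan2(*(v[::-1])) for v in (bl-fl,br-fr)]; w=fl-fr; ly=np.arctan2(-w[0],w[1]); w2=bl-br; ly2=np.arctan2(-w2[0],w2[1])
    print(k,p.round(4).tolist(),'rail yaw',np.degrees(a),'front',np.degrees([ly,ly2]),np.linalg.norm(w),np.linalg.norm(bl-fl))
    l=cast('top',L[k],0.046)[:,:2]; wl=l[0]-l[1]; yl=np.arctan2(-wl[0],wl[1])
    y=np.mean(a+[ly,ly2,yl]); print('lip yaw',np.degrees(yl),'mean',np.degrees(y))
    u=np.array([np.cos(y),np.sin(y)]); o=(fl+fr)/2; o2=(bl+br)/2-.2*u
    m=l.mean(0); v=np.array([-u[1],u[0]])
    print('org',o,o2,'lipcentre',m,'lip x rel',(m-o)@u,(m-o2)@u,'lat',(m-o)@v,(m-o2)@v,'open~',-(m-(o+o2)/2)@u-.060)
```

```text
red [[0.6103, 0.2276, 0.04], [0.8069, 0.202, 0.04], [0.7919, 0.073, 0.04], [0.5916, 0.0968, 0.04]] rail yaw [-7.44159799 -6.790989  ] front [-8.16453434 -6.65127166] 0.1321625519813493 0.19825931967491792
lip yaw -7.893358028455059 mean -7.388350203300493
org [0.60094545 0.16223845] [0.60105868 0.16319127] lipcentre [0.53362552 0.17303299] lip x rel -0.06814910236591179 -0.06813886382804799 lat 0.0020479861111267024 0.0010885142841498307 open~ 0.008143983096979834
blue [[0.6453, -0.1084, 0.04], [0.8474, -0.1351, 0.04], [0.8312, -0.2632, 0.04], [0.6328, -0.2382, 0.04]] rail yaw [-7.55098838 -7.19536518] front [-5.52545118 -7.20215425] 0.13042402515952636 0.2038528267441717
lip yaw -5.619071905351697 mean -6.618606179182473
org [ 0.63902987 -0.17326687] [ 0.64063412 -0.17613627] lipcentre [ 0.50688778 -0.15588485] lip x rel -0.1332648669202895 -0.13518915116049796 lat 0.0020355137655296346 0.004700886059097146 open~ 0.07422700904039378
```

```bash
cat >> h.py <<'E'
def go(target,yawx):
    "print remaining shift in tool axes (mm) after twisting so tool x is at world yaw yawx (deg, mod 180 choices shown)"
    s=bot.read_state(); Rm=R.from_rotvec(s['tcp_rot']).as_matrix()
    x=Rm[:,0]; cur=np.degrees(np.arctan2(x[1],x[0])); tw=-(yawx-cur)  # z down
    tw=(tw+180)%360-180
    R2=Rm@R.from_rotvec([0,0,np.radians(tw)]).as_matrix()
    print('t',round(s['time'],2),'pos',s['tool_pos'].round(4),'cur x-yaw',round(cur,2),'tilt z',Rm[:,2].round(3),'twist',round(tw,2),'q6',s['q'][5].round(2))
    d=np.array(target)-s['tool_pos']
    print('shift in present axes',(Rm.T@d*1e3).round(1),'after twist',(R2.T@d*1e3).round(1),'F',s['wrist_force'].round(1))
E
python3 - <<'E'
from h import *
for y in (-6.9,173.1,83.1,-96.9): go([0.455,-0.150,0.2],y)
E
```

```text
t 0.15 pos [ 0.2108 -0.6407  0.2302] cur x-yaw 18.21 tilt z [-0.     0.002 -1.   ] twist 25.11 q6 -0.04
shift in present axes [ 385.3 -389.7   30.9] after twist [ 183.6 -516.4   30.9] F [-0.1  0.5  0. ]
t 0.15 pos [ 0.2108 -0.6407  0.2302] cur x-yaw 18.21 tilt z [-0.     0.002 -1.   ] twist -154.89 q6 -0.04
shift in present axes [ 385.3 -389.7   30.9] after twist [-183.6  516.4   30.9] F [-0.1  0.5  0. ]
t 0.15 pos [ 0.2108 -0.6407  0.2302] cur x-yaw 18.21 tilt z [-0.     0.002 -1.   ] twist -64.89 q6 -0.04
shift in present axes [ 385.3 -389.7   30.9] after twist [516.4 183.6  30.9] F [-0.1  0.5  0. ]
t 0.15 pos [ 0.2108 -0.6407  0.2302] cur x-yaw 18.21 tilt z [-0.     0.002 -1.   ] twist 115.11 q6 -0.04
shift in present axes [ 385.3 -389.7   30.9] after twist [-516.4 -183.6   30.9] F [-0.1  0.5  0. ]
```

>>> drive_tool([
  [[0,0,0],6.3],
  [[0,0,0],6.3],
  [[0,0,0],6.3],
  [[0,0,0],6.2],
  [[10,-30,0],0],
  [[10,-30,0],0],
  [[10,-30,0],0],
  [[10,-30,0],0],
], jaw=0)

```text
time: 0.82
tool_pos: [0.2651, -0.5254, 0.2306]
tcp_rot: [-3.135, 0.19, 0.001]
wrist_force: [0.0, -0.4, -0.5]
width: 0.004
```

>>> drive_tool([
  [[10,-30,0],0],
  [[10,-30,0],0],
  [[10,-30,0],0],
  [[10,-30,0],0],
  [[10,-30,0],0],
  [[10,-30,0],0],
  [[10,-30,0],0],
  [[10,-30,0],0],
])

```text
time: 1.48
tool_pos: [0.3734, -0.2966, 0.2311]
tcp_rot: [-3.136, 0.189, 0.0]
wrist_force: [1.1, -1.0, -0.4]
width: 0.003
```

>>> drive_tool([
  [[10,-30,0],0],
  [[10,-30,0],0],
  [[10,-30,0],0],
  [[10,-30,0],0],
  [[10,-30,0],0],
  [[0,0,0],0],
])

```text
time: 1.98
tool_pos: [0.4423, -0.1509, 0.2311]
tcp_rot: [-3.134, 0.182, -0.001]
wrist_force: [-0.3, 0.5, -0.0]
width: -0.002
```

Run:
```python
from h import *
go([0.455,-0.150,0.03],-6.9)
snap('wrist','w1.png')
```

```text
t 1.98 pos [ 0.4423 -0.1509  0.2311] cur x-yaw -6.64 tilt z [ 0.001  0.003 -1.   ] twist 0.26 q6 1.3
shift in present axes [ 12.4  -1.8 201.2] after twist [ 12.3  -1.9 201.2] F [-0.3  0.5 -0. ]
```

View pics/w1.png

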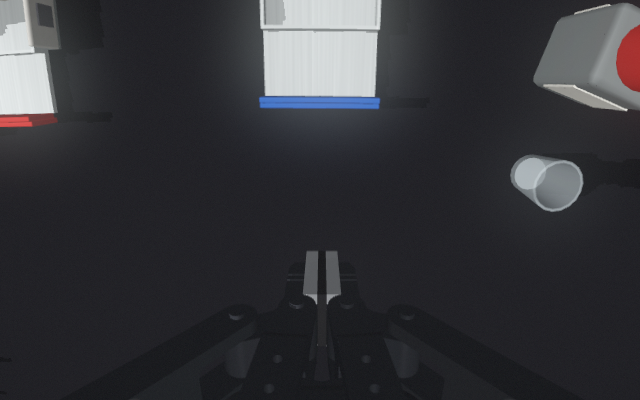

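The wrist view shows the blue lip at cols 260–380, rows 97–107. It is centred on the fingers and square to them. I'll measure it precisely.

Run:
```python
from h import *
im=cv2.imread('pics/w1.png')[:,:,::-1].copy()
c=cam('wrist')
m=masks(im)['blue']
# top edge: inner plate top z .048 ; fit far and near boundary
xs=np.arange(264,376,4); far=[np.nonzero(m[:,x])[0].min()-.5 for x in xs]; near=[np.nonzero(m[:,x])[0].max()+.5 for x in xs]
for nm,e,z in(('far',far,.048),('near',near,.03)):
    print(nm,np.mean(e)); p=cast('wrist',np.c_[xs,e],z,c); f=np.polyfit(p[:,1],p[:,0],1); print(z,p.mean(0).round(4),'yaw',-np.degrees(np.arctan(f[0])))
print('ends',[np.nonzero(m.any(0))[0][[0,-1]]], cast('wrist',[[259.5,98],[380.5,98]],.048,c).round(4))
print(im[90:112:1,320].tolist())
```

```text
far 98.67857142857143
0.048 [ 0.5078 -0.159   0.048 ] yaw -7.413796440186051
near 107.60714285714286
0.03 [ 0.499  -0.1577  0.03  ] yaw -6.909117711520777
ends [array([259, 379])] [[ 0.5146 -0.1071  0.048 ]
 [ 0.5022 -0.2145  0.048 ]]
[[212, 216, 217], [212, 216, 217], [212, 216, 217], [212, 217, 217], [212, 216, 217], [183, 189, 194], [98, 112, 136], [79, 107, 166], [83, 124, 198], [84, 127, 203], [83, 126, 203], [83, 126, 202], [76, 107, 172], [79, 115, 185], [82, 125, 203], [81, 124, 202], [80, 124, 202], [78, 122, 199], [71, 91, 139], [68, 72, 79], [66, 71, 78], [67, 71, 77]]
```

>>> drive_tool([
  [[0,0,30],0.3],
  [[0,0,30],0],
  [[0,0,30],0],
  [[0,0,30],0],
  [[0,0,30],0],
  [[0,0,30],0],
  [[0,0,20],0],
  [[0,0,5],0],
])

```text
time: 2.7
tool_pos: [0.4369, -0.1548, 0.0223]
tcp_rot: [-3.133, 0.198, 0.012]
wrist_force: [-1.3, -0.2, -0.3]
width: 0.004
```

>>> drive_tool([
  [[10,0,0],0],
  [[10,0,0],0],
  [[6,0,0],0],
  [[5,0,0],0],
  [[5,0,0],0],
  [[5,0,0],0],
  [[5,0,0],0],
  [[5,0,0],0],
])

```text
time: 3.37
tool_pos: [0.4916, -0.1616, 0.0265]
tcp_rot: [-3.135, 0.196, 0.001]
wrist_force: [-3.5, -0.8, 1.9]
width: 0.001
```

>>> drive_tool([
  [[6,0,0],0],
  [[6,0,0],0],
  [[6,0,0],0],
  [[6,0,0],0],
  [[6,0,0],0],
  [[6,0,0],0],
  [[6,0,0],0],
  [[6,0,0],0],
])

```text
time: 4.03
tool_pos: [0.5395, -0.1675, 0.026]
tcp_rot: [-3.135, 0.197, 0.001]
wrist_force: [-2.3, 1.7, 0.6]
width: 0.0
```

>>> drive_tool([
  [[4,0,0],0],
  [[4,0,0],0],
  [[3,0,0],0],
  [[2,0,0],0],
  [[2,0,0],0],
  [[0,0,0],0],
])

```text
time: 4.53
tool_pos: [0.5544, -0.1697, 0.0262]
tcp_rot: [3.135, -0.197, 0.001]
wrist_force: [-0.9, 0.6, 0.3]
width: -0.0
```

Roughly 5–10 mm should remain, so I'll take it in small steps and watch the force for the stop.

>>> drive_tool([
  [[2,0,0],0],
  [[2,0,0],0],
  [[1,0,0],0],
  [[0,0,0],0],
])

```text
time: 4.87
tool_pos: [0.5592, -0.1703, 0.0263]
tcp_rot: [3.135, -0.197, 0.001]
wrist_force: [-2.4, 1.2, -0.8]
width: 0.003
```

>>> drive_tool([
  [[1,0,0],0],
  [[1,0,0],0],
  [[1,0,0],0],
  [[0,0,0],0],
])

```text
time: 5.2
tool_pos: [0.5622, -0.1707, 0.0263]
tcp_rot: [3.135, -0.197, 0.0]
wrist_force: [-2.2, -0.6, 0.1]
width: 0.007
```

>>> drive_tool([
  [[1,0,0],0],
  [[1,0,0],0],
  [[0,0,0],0],
  [[0,0,0],0],
])

```text
time: 5.53
tool_pos: [0.5642, -0.171, 0.0263]
tcp_rot: [3.135, -0.197, 0.001]
wrist_force: [-1.9, -0.5, -1.7]
width: 0.002
```

>>> drive_tool([
  [[1,0,0],0],
  [[1,0,0],0],
  [[1,0,0],0],
  [[0,0,0],0],
])

```text
time: 5.87
tool_pos: [0.5654, -0.1711, 0.0263]
tcp_rot: [-3.135, 0.197, 0.006]
wrist_force: [-6.9, -0.0, 4.9]
width: -0.002
```

>>> drive_tool([
  [[1,0,0],0],
  [[1,0,0],0],
  [[0,0,0],0],
])

```text
time: 6.12
tool_pos: [0.5654, -0.171, 0.0262]
tcp_rot: [-3.135, 0.196, 0.012]
wrist_force: [-12.2, -0.3, 10.1]
width: -0.001
```

The tray has stopped moving and the force is climbing, so it is home. Backing off and lifting.

>>> drive_tool([
  [[-4,0,0],0],
  [[-10,0,0],0],
  [[-15,0,0],0],
  [[-15,0,0],0],
  [[0,0,-30],0],
  [[0,0,-30],0],
  [[0,0,-30],0],
  [[0,0,-30],0],
])

```text
time: 6.78
tool_pos: [0.5254, -0.1659, 0.1479]
tcp_rot: [3.135, -0.197, 0.003]
wrist_force: [0.4, 0.3, -0.5]
width: 0.002
```

>>> drive_tool([
  [[-5,-30,-20],0],
  [[-5,-40,-20],0],
  [[-5,-40,-20],0],
  [[-5,-40,-20],0],
  [[-5,-40,0],0],
  [[-5,-40,0],0],
  [[-5,-40,0],0],
  [[-5,-40,0],0],
])

```text
time: 7.45
tool_pos: [0.5246, 0.1399, 0.2228]
tcp_rot: [-3.134, 0.197, -0.005]
wrist_force: [0.6, 1.1, -0.1]
width: -0.002
```

>>> drive_tool([
  [[0,-30,0],0.3],
  [[0,0,0],0],
  [[0,0,0],0],
])

```text
time: 7.7
tool_pos: [0.5283, 0.1692, 0.2222]
tcp_rot: [-3.135, 0.2, -0.003]
wrist_force: [-0.5, -0.2, 0.8]
width: 0.001
```

Run:
```python
from h import *
go([0.53,0.173,0.2],-7.4)
im=snap('wrist','w2.png'); c=cam('wrist'); t=snap('top','t2.png')
cv2.imwrite('pics/t2c.png',cv2.resize(t[105:240,230:420,::-1],None,fx=4.2,fy=4.2))
m=masks(im)['red']; m[:,:150]=0; m[:,500:]=0
n,l,s,ce=cv2.connectedComponentsWithStats(m.astype('uint8')); i=1+np.argmax(s[1:,4]); m=l==i; print(s[i])
x0,w=s[i][0],s[i][2]
xs=np.arange(x0+4,x0+w-4,4); far=[np.nonzero(m[:,x])[0].min()-.5 for x in xs]; near=[np.nonzero(m[:,x])[0].max()+.5 for x in xs]
for nm,e,z in(('far',far,.048),('near',near,.03),('near',near,.045)):
    p=cast('wrist',np.c_[xs,e],z,c); f=np.polyfit(p[:,1],p[:,0],1); print(nm,np.mean(e),z,p.mean(0).round(4),'yaw',-np.degrees(np.arctan(f[0])))
```

```text
t 7.7 pos [0.5283 0.1692 0.2222] cur x-yaw -7.29 tilt z [ 0.002  0.    -1.   ] twist 0.11 q6 1.96
shift in present axes [ 1.2 -4.  22.2] after twist [ 1.2 -4.  22.2] F [-0.5 -0.2  0.8]
[ 255  165  118   10 1066]
far 165.39285714285714 0.048 [0.5369 0.1731 0.048 ] yaw -7.675265728269535
near 174.5 0.03 [0.524  0.1752 0.03  ] yaw -7.369900242667517
near 174.5 0.045 [0.5277 0.1744 0.045 ] yaw -7.369900242667452
```

View pics/w2.png

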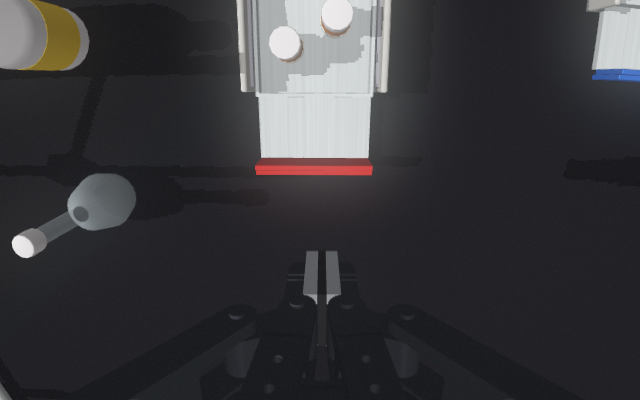

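View pics/t2c.png

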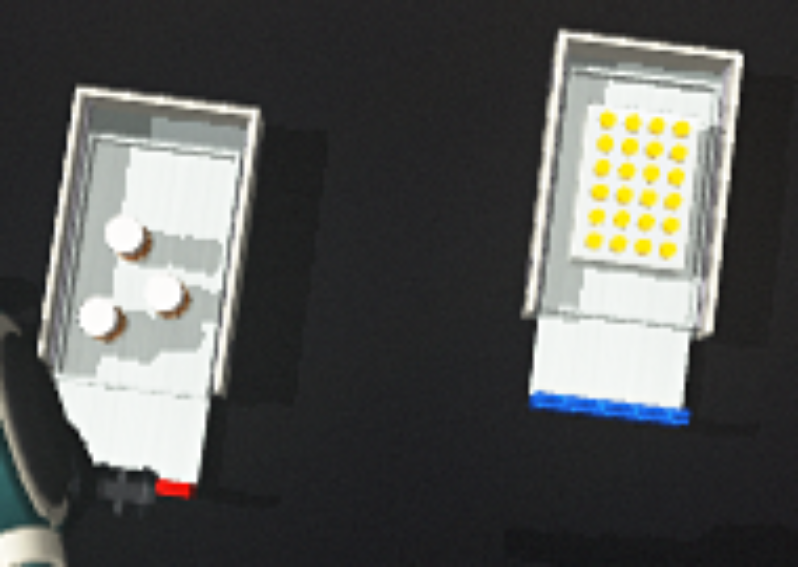

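The blue tray is home, with its lip around (610,408) in the crop. In the wrist view the red lip is at cols 255–373, rows 165–175, with the clear white gap behind it at rows 95–160. The hooked face is at x≈0.537, so I'll go over mid-gap and down.

>>> drive_tool([
  [[20,-3,0],0],
  [[18,-2,0],0],
  [[0,0,30],0],
  [[0,0,30],0],
  [[0,0,30],0],
  [[0,0,30],0],
  [[0,0,0],0],
  [[0,0,0],0],
])

```text
time: 8.47
tool_pos: [0.5647, 0.1655, 0.1001]
tcp_rot: [3.133, -0.208, -0.007]
wrist_force: [0.4, -0.3, 0.7]
width: -0.001
```

Run:
```python
from h import *
go([0.567,0.169,0.025],-7.4)
im=snap('wrist','w3.png'); im=snap('side','s3.png')
cv2.imwrite('pics/s3c.png',cv2.resize(im[120:320,170:420,::-1],None,fx=3,fy=3))
```

```text
t 8.47 pos [0.5647 0.1655 0.1001] cur x-yaw -7.61 tilt z [-0.005 -0.001 -1.   ] twist -0.21 q6 1.95
shift in present axes [ 2.1 -3.9 75.1] after twist [ 2.1 -3.9 75.1] F [ 0.4 -0.3  0.7]
```

View pics/w3.png

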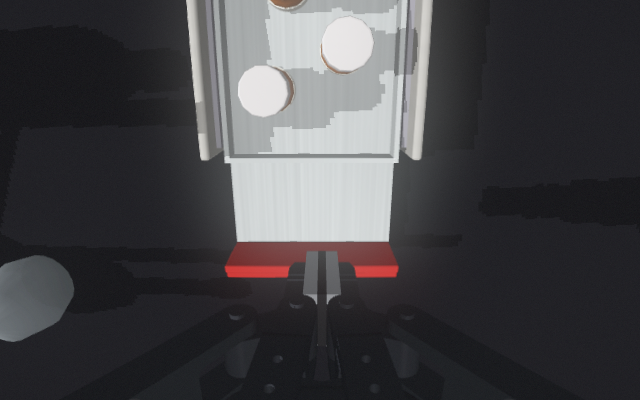

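View pics/s3c.png

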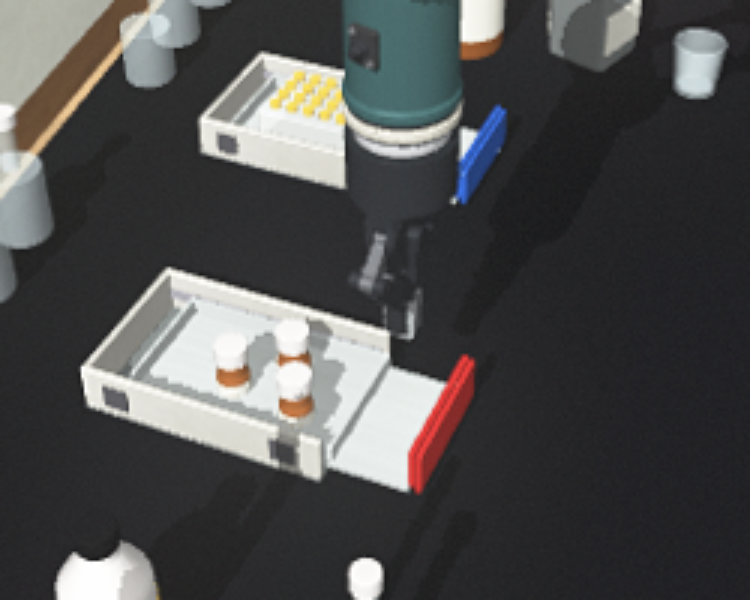

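Run:
```python
from h import *
c=cam('wrist'); s=bot.read_state(); K=np.array([[c['fx'],0,c['cx']],[0,c['fy'],c['cy']],[0,0,1]])
Rc=R.from_rotvec(c['attitude']).as_matrix(); p=s['tool_pos']
for q in [p,[p[0],p[1],.048],[p[0],p[1],.012]]:
    q=np.array(q,float); print(cv2.projectPoints(q.reshape(1,3),cv2.Rodrigues(Rc.T)[0],-Rc.T@c['position'],K,np.array(c['D']))[0].ravel())
print(cast('wrist',[[312,243]],.048,c), cast('wrist',[[312,242]],.012,c),cast('wrist',[[312,161]],.026,c))
```

```text
[318.11341105 265.74162498]
[319.03357623 221.04417047]
[319.42129696 202.28146838]
[[0.55411621 0.17310019 0.048     ]] [[0.53849529 0.17625851 0.012     ]] [[0.60053892 0.16715342 0.026     ]]
```

The wrist view shows the hooked face's foot at row 242 (x≈0.538) and the compartment wall at row 161 (x≈0.600). The fingertip at x≈0.565 is therefore well inside the gap. Descending.

>>> drive_tool([
  [[0,-3,20],0],
  [[0,0,20],0],
  [[0,0,15],0],
  [[0,0,10],0],
  [[0,0,8],0],
  [[0,0,0],0],
  [[0,0,0],0],
])

```text
time: 9.15
tool_pos: [0.5676, 0.1706, 0.0298]
tcp_rot: [-3.134, 0.205, -0.002]
wrist_force: [-0.2, -0.9, -0.2]
width: 0.004
```

Run:
```python
from h import *
go([0.567,0.169,0.025],-7.3)
im=snap('side','s4.png')
cv2.imwrite('pics/s4c.png',cv2.resize(im[120:320,170:420,::-1],None,fx=3,fy=3))
```

```text
t 9.15 pos [0.5676 0.1706 0.0298] cur x-yaw -7.5 tilt z [ 0.001  0.    -1.   ] twist -0.2 q6 1.95
shift in present axes [-0.4  1.6  4.8] after twist [-0.4  1.6  4.8] F [-0.2 -0.9 -0.2]
```

View pics/s4c.png

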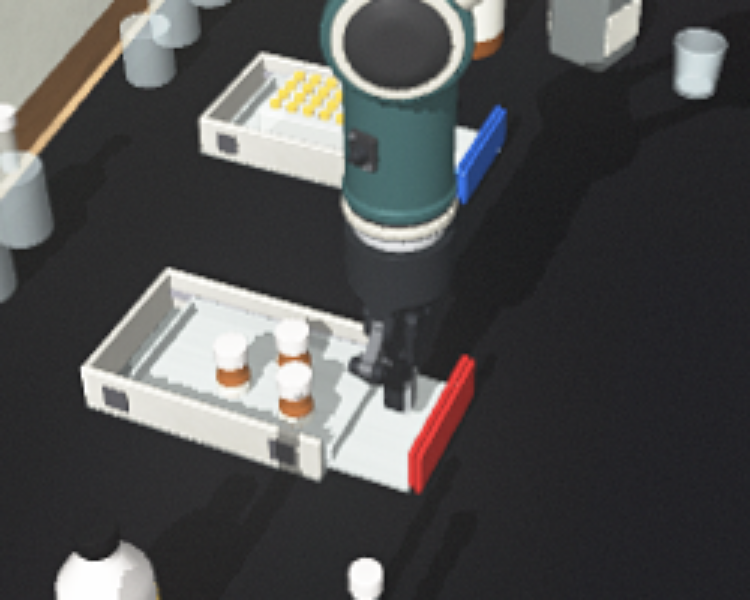

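The side view shows the fingertip in the gap between the lip and the compartment, with the vials upright. I'll lower a little and approach the lip gently.

>>> drive_tool([
  [[0,1,5],0],
  [[-3,0,0],0],
  [[-3,0,0],0],
  [[-3,0,0],0],
  [[-2,0,0],0],
  [[-2,0,0],0],
  [[-1,0,0],0],
  [[-1,0,0],0],
])

```text
time: 9.87
tool_pos: [0.5517, 0.1715, 0.0239]
tcp_rot: [-3.135, 0.205, -0.0]
wrist_force: [-0.2, 0.7, 0.2]
width: -0.0
```

>>> drive_tool([
  [[-1,0,0],0],
  [[-1,0,0],0],
  [[-1,0,0],0],
  [[-1,0,0],0],
  [[-1.5,0,0],0],
  [[-2,0,0],0],
  [[-2,0,0],0],
  [[-2,0,0],0],
])

```text
time: 10.53
tool_pos: [0.5406, 0.1729, 0.024]
tcp_rot: [-3.135, 0.205, -0.001]
wrist_force: [2.9, -0.8, -1.4]
width: 0.001
```

>>> drive_tool([
  [[-2,0,0],0],
  [[-2,0,0],0],
  [[-2,0,0],0],
  [[-2,0,0],0],
  [[-2,0,0],0],
  [[-2,0,0],0],
  [[-2,0,0],0],
  [[-2,0,0],0],
])

```text
time: 11.2
tool_pos: [0.5245, 0.1751, 0.024]
tcp_rot: [-3.135, 0.205, -0.0]
wrist_force: [2.7, -0.5, 0.9]
width: -0.0
```

Run:
```python
from h import *
go([0.567,0.169,0.025],-7.3)
im=snap('side','s5.png')
cv2.imwrite('pics/s5c.png',cv2.resize(im[120:320,170:420,::-1],None,fx=3,fy=3))
```

```text
t 11.2 pos [0.5245 0.1751 0.024 ] cur x-yaw -7.49 tilt z [ 0.  0. -1.] twist -0.19 q6 1.98
shift in present axes [43.   0.5 -1. ] after twist [43.   0.6 -1. ] F [ 2.7 -0.5  0.9]
```

View pics/s5c.png

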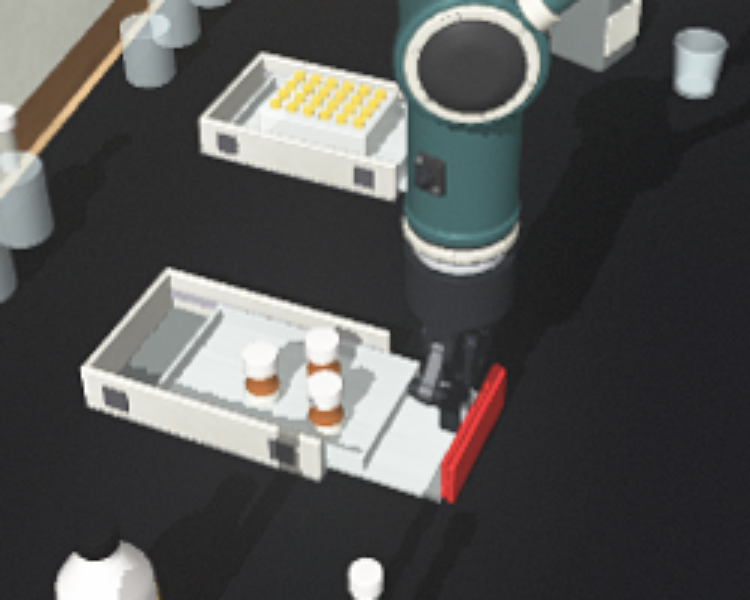

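The tray follows, at 2.7 N, and the vials are standing. Continuing.

>>> drive_tool([
  [[-2.5,0,0],0],
  [[-3,0,0],0],
  [[-3,0,0],0],
  [[-3,0,0],0],
  [[-3,0,0],0],
  [[-3,0,0],0],
  [[-3,0,0],0],
  [[-3,0,0],0],
])

```text
time: 11.92
tool_pos: [0.501, 0.1782, 0.0239]
tcp_rot: [-3.135, 0.205, -0.0]
wrist_force: [3.0, -0.4, 0.8]
width: -0.0
```

>>> drive_tool([
  [[-3,0,0],0],
  [[-3,0,0],0],
  [[-3,0,0],0],
  [[-3,0,0],0],
  [[-3,0,0],0],
  [[-3,0,0],0],
  [[-3,0,0],0],
  [[-3,0,0],0],
])

```text
time: 12.58
tool_pos: [0.4773, 0.1813, 0.0239]
tcp_rot: [-3.135, 0.205, -0.0]
wrist_force: [2.2, 0.8, 1.1]
width: 0.002
```

>>> drive_tool([
  [[-3,0,0],0],
  [[-3,0,0],0],
  [[-3,0,0],0],
  [[-3,0,0],0],
  [[-3,0,0],0],
  [[-2.5,0,0],0],
  [[-2,0,0],0],
  [[-2,0,0],0],
])

```text
time: 13.25
tool_pos: [0.4558, 0.184, 0.0238]
tcp_rot: [3.135, -0.205, -0.0]
wrist_force: [3.0, 1.8, 0.6]
width: -0.001
```

>>> drive_tool([
  [[-2,0,0],0],
  [[-1.5,0,0],0],
  [[-1,0,0],0],
  [[-1,0,0],0],
  [[-1,0,0],0],
  [[-1,0,0],0],
  [[-1,0,0],0],
])

```text
time: 13.83
tool_pos: [0.4476, 0.185, 0.0238]
tcp_rot: [3.135, -0.205, -0.0]
wrist_force: [3.3, 0.7, 0.8]
width: -0.003
```

>>> drive_tool([
  [[-1,0,0],0],
  [[-1,0,0],0],
  [[-1,0,0],0],
  [[-1,0,0],0],
  [[-1,0,0],0],
  [[-1,0,0],0],
])

```text
time: 14.33
tool_pos: [0.4415, 0.1858, 0.0238]
tcp_rot: [3.135, -0.205, -0.0]
wrist_force: [2.5, 0.8, 0.1]
width: -0.003
```

>>> drive_tool([
  [[-1,0,0],0],
  [[-1,0,0],0],
  [[-1,0,0],0],
  [[-1,0,0],0],
])

```text
time: 14.67
tool_pos: [0.4392, 0.1862, 0.0239]
tcp_rot: [3.135, -0.204, 0.006]
wrist_force: [10.8, -1.9, -8.1]
width: 0.003
```

>>> drive_tool([
  [[-1,0,0],0],
  [[-1,0,0],0],
  [[-1,0,0],0],
])

```text
time: 14.92
tool_pos: [0.4392, 0.1864, 0.0243]
tcp_rot: [-3.135, 0.202, -0.015]
wrist_force: [17.8, -6.0, -11.9]
width: 0.001
```

It is at the stop: position held at 0.4392 while the force rose to 18 N, and I predicted 0.4385. I'll ease off, lift straight out and check.

>>> drive_tool([
  [[2,0,0],0],
  [[2,0,0],0],
  [[3,0,0],0],
  [[4,0,0],0],
  [[5,0,0],0],
  [[4,0,0],0],
  [[0,0,0],0],
  [[0,0,0],0],
])

```text
time: 15.58
tool_pos: [0.4547, 0.1841, 0.0237]
tcp_rot: [3.135, -0.206, -0.001]
wrist_force: [0.1, -0.9, 0.5]
width: 0.002
```

>>> drive_tool([
  [[0,0,-10],0],
  [[0,0,-20],0],
  [[0,0,-30],0],
  [[0,0,-30],0],
  [[0,0,-30],0],
  [[0,0,-30],0],
  [[0,0,-30],0],
  [[0,0,0],0],
])

```text
time: 16.25
tool_pos: [0.4584, 0.1856, 0.2119]
tcp_rot: [-3.13, 0.205, -0.018]
wrist_force: [0.9, 1.4, 0.8]
width: -0.004
```

>>> drive_tool([
  [[0,30,0],0],
  [[0,40,0],0],
  [[0,40,0],0],
  [[0,40,0],0],
  [[0,30,0],0],
  [[0,0,0],0],
])

```text
time: 16.75
tool_pos: [0.4299, 0.0015, 0.204]
tcp_rot: [3.132, -0.212, -0.0]
wrist_force: [-0.5, -0.3, 0.5]
width: 0.003
```

Run:
```python
from h import *
t=snap('top','t6.png'); im=snap('side','s6.png')
cv2.imwrite('pics/s6c.png',cv2.resize(im[120:320,170:420,::-1],None,fx=3,fy=3))
for k,m in masks(t).items():
    m=m.astype('uint8'); m[:, :225]=0; m[:,420:]=0; m[:190]=0;m[270:]=0
    ys,xs=np.nonzero(m); b=cv2.boxPoints(cv2.minAreaRect(np.c_[xs,ys].astype('float32')))
    print(k,b.mean(0),cast('top',b,0.047).mean(0).round(4))
```

```text
red [250.8996  257.23633] [0.4256 0.1887 0.047 ]
blue [374.8614  202.21272] [ 0.5817 -0.165   0.047 ]
```

View pics/s6c.png

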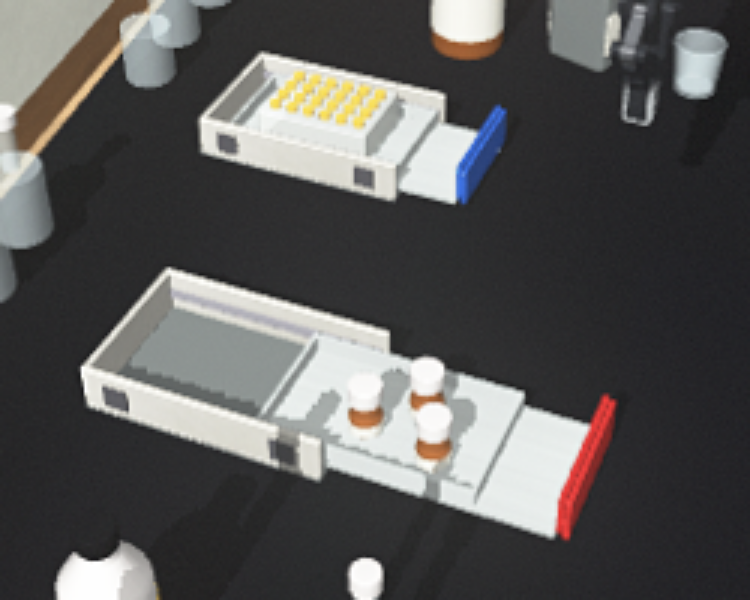

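View pics/t6.png

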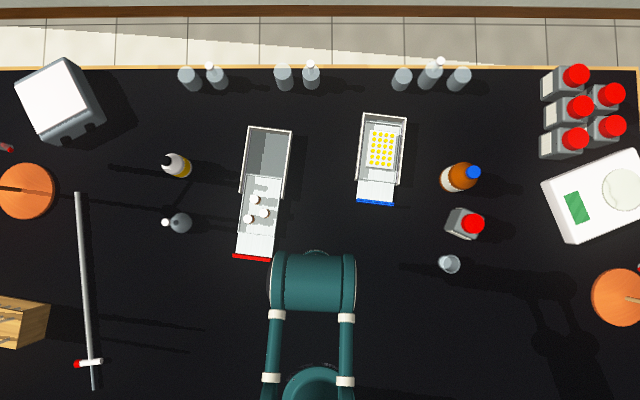

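The blue lip is home at px (375,202) and the red tray is out with its lip at (251,257). All three vials are standing, and the bystanders are at the same pixels as at the start. Handing in.

```bash
python3 -c "
from h import *
print(bot.finish_job())"
```

```text
the job is handed in; nothing more can be done
None
```

I pushed the blue-lipped tray home, then drew the red-lipped tray out to its stop, and handed the job in at about 17 s.

- **Blue tray:** I pushed its lip about 75 mm with the shut fingertips. It stopped dead at TCP x = 0.565 with the force rising to about 12 N, where I had predicted home at 0.5645.
- **Red tray:** I lowered the shut fingers into the gap behind the lip and drew it along the rail at about 3 N. It stopped at TCP x = 0.439 with the wrist reading up to about 22 N, where I had predicted the stop at 0.4385. I then eased off and lifted clear without touching the tray.
- **Last pictures:** The blue tray is home, the three vials are standing in the red tray, and the other glassware and bottles are where they started. The robot touches nothing.
- **Disagreements:** The red tray was already slightly open at the start, by about 8 mm from the top view and about 9–10 mm from the wrist view. That puts its final opening at about 118–120 mm by camera, which agrees with the 120 mm stop. No check failed.

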